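# Take the squeeze-tab safety cap off the solvent jar

### The job

Open the jar with the red safety cap: squeeze the cap's two white side tabs inward and, keeping them squeezed, turn the cap anticlockwise until you feel it come up against its stop, then lift it straight off. Set the cap down gently, right way up, on the green mat. Do not force it: never twist or pull the cap hard against the jar, and leave the other things on the bench where they are.

Things in the scene. Friction and masses are not known exactly. Their poses are not given: they have to be found in the camera images.
- cap_center (a point): Centre (half-way up) of the red round safety cap, 48 mm dia., 34 mm tall, about 75 g with its tabs, hollow below. Seated, this point is 115 mm above the bench. z points up out of its closed top; its two tabs are on its +y and -y sides. Anticlockwise seen from above (positive about z) opens it.
- tab_a_face (a point): Centre of the flat outer face (22 x 22 mm, 10 to 32 mm above the cap's underside) of the white tab on the cap's +y side. It looks along the cap's +y, 31 mm from the cap's axis at rest: the two faces are 62 mm apart, 50 mm when both are fully in. A narrow leg of the tab reaches 4 mm below the cap's underside.
- tab_b_face (a point): Centre of the outer face of the white tab on the cap's -y side; as tab_a_face.
- tab_a (a joint): How far the +y tab is pressed in towards the cap's axis: 0 at rest, 0.006 m fully in. Sprung: about 2 N at rest, 9 N fully in. The lock is clear from 0.0035 m on.
- tab_b (a joint): The same for the -y tab.
- cap: The cap with its tabs; origin at the centre of its underside, axes as cap_center. With both tabs in, it turns easily until it meets a hard stop, 0.9 to 1.5 rad from where it starts: this differs each time and cannot be seen. At the stop, and up to 0.15 rad back from it, it lifts off straight up; short of that hidden lugs hold it. With a tab not pressed in, it is blocked within 0.6 rad.
- jar: White round jar, 84 mm dia., with a yellow and black band, fixed in a wooden board 112 x 112 x 18 mm screwed to the bench; cannot move. Origin on the bench under its axis. Shoulder at 89 mm, neck 26 mm dia. up to 128 mm. Small lock blocks round the neck, up to 31 mm from the axis, end 96.5 mm above the bench.
- jar_mouth (a point): Point on the jar's axis, 98 mm above the bench, where the centre of the seated cap's underside is. The cap has 1.5 mm of sideways play on the neck, and 3 mm of upward play while its lugs hold it; the neck reaches 30 mm up into it.
- mat_top (a point): Centre of the top face of the flat green rubber-edged mat, 130 x 130 mm, 8 mm thick, fixed on the bench; its top is 8 mm above the bench.
- oil_bottle: Small cream bottle with a red nozzle, 40 x 40 x 118 mm, loose bystander; origin at its underside.
- glue_bottle: Dark blue bottle with a white nozzle, 51 x 51 x 184 mm, loose bystander; origin at its underside.
- filler_tub: Round teal tub with a yellow lid, 70 x 70 x 66 mm, loose bystander; origin at its underside.
- tape_measure: Black and yellow tape measure, 43 x 98 x 66 mm, loose bystander; origin at its underside.
Things that resemble listed ones, but are neither listed nor needed, are in the scene too. Of the things shaped like the cap, the red one is meant.

How it is judged:
By the outcome, as a careful person would: the job done as asked, in the order asked, and still so for the second after the job is handed in, with the robot touching nothing.
It also fails if it takes over 72 s, if anything falls off the work surface, if the arm or the gripper's body presses on something with over 40 N, if the wrist force passes 120 N, or if a joint passes its speed limit or range.

### The arm

A 6-joint arm with a two-finger parallel gripper is mounted at the origin on a cart in front of the work surface, level with it; the furniture and walls round the work are solid. World frame = base frame: x ahead of the robot, y to its left, z up, the work surface at z = 0. Lengths are in m, angles in rad, forces in N, time in s.
With the tool pointing down it reaches from about 0.35 to 0.775 m from the base axis. Payload 7.3 kg.
Tool frame: the origin (TCP) lies at the very end of the fingers, on their centre line; the grasp point (between the pads) lies 19 mm behind it; z points along the fingers, y is the line along which they close (so a half turn about z gives the same grasp; the last joint's range is limited). The gripper opens to 92 mm and grips with 3 to 60 N. Pads are 19 mm wide; open, the fingers measure 130 mm over their backs; the gripper's body (75 mm by 190 mm) begins 47 mm behind the grasp point.
Start: joints at [-1.415, 0.342, 1.524, -0, 1.275, -0.146], TCP at [0.156, -0.501, 0.227] pointing down, gripper open.
Joint ranges: [-2.53, 2.53], [-0.77, 2.02], [0.04, 2.7], [-1, 4.14], [0.28, 2.66], [-3.11, 3.11]. Speed limits (rad/s): [2.57, 2.57, 3.14, 3.14, 3.14, 3.14].

### API

Orientations are given as [roll, pitch, yaw] about the fixed x, y, z axes, in that order (R = Rz(yaw) Ry(pitch) Rx(roll)).
In Python, from cell import robot gives the robot as it stands. The module is installed in compiled form; this text tells all that it offers.
- The arm moves only by the tool arm_command, never from a script. Its argument "moves" is a list of rows, each a list of 3 entries, a list of its own where there are three numbers: the shift along the tool's x, y, z in m, then the turn, a rotation vector about the tool's x, y, z in rad, then the finger opening in m, from 0 to 0.0918. In form: [[[dx, dy, dz], [ax, ay, az], claw], ...]. A call has exactly 5 rows; each row is the pose to reach, as a shift and turn from the pose commanded when the call began, along the tool's axes at that moment; what a row does not reach only later rows make up. A row lasts 1/10 s, in which the tool goes at most 50 mm and 8.59 degrees, less where a joint would pass 70% of its speed; a pose out of reach is approached as far as the arm can. A call with a gripper value outside its range is refused whole. The fingers move at their own pace and stop on an object; "squeeze" is the grip in N (left out, the last holds). Time passes only in rows, so rows that repeat a pose let the fingers close, or fill a call up. It gives the time, the measured TCP pose, the force, the opening and the grip force at its end, in the units of the state.
- robot.observe(): the state, without advancing time (a new reading comes with each control period).
- robot.read_camera(name): name is "side" or "top" or "wrist"; returns the picture (400x640x3 uint8, red, green, blue); there is no depth.
- robot.camera_model(name): a dict with "fx", "fy", "cx", "cy" (pixels), "R" (3x3) and "t" (3): a world point X has camera coordinates R X + t. Camera axes: x right, y down, z forward; pixel columns grow to the right and rows downward; lengths in m; the calibration is good to about 2 mm. A picture is of the moment at which its call begins: read the wrist's pose just before it. camera_model takes no time and is no camera call; for the wrist camera it gives the pose at the moment of the call.
- robot.hand_in(): hands the job in; it is judged then, once.
The state is a dict: "time": time; "qpos": joint angles; "qvel": joint speeds; "joint_efforts": joint torques, N m; "tool_pos": TCP position; "tool_rot": TCP orientation; "contact_force": force on the tool from outside, world axes, zero at the start; "torque": the same for the moment, N m; "opening": finger opening in m; "grip_force": force on a finger pad.
Only numpy, scipy, OpenCV 4.12 (cv2) and the standard library are available. Lean on these libraries where they do the work, as an engineer would, in place of code of your own. Each camera call takes 0.05 s, during which the arm holds its last target. There are 200 camera calls.

## Working session

There is one attempt and no reset: what is moved stays moved. The work goes in short steps, Python scripts to look and compute and a tool call to move; the robot and the scene stay as the last step left them, time stands still between calls to the robot, and variables do not carry over. Pictures are saved under pics/ and viewed, at most 10 in all, crops included, and the job is handed in when it is done.

Besides the shell and the picture viewer there is one more tool, called after "Request:" in YAML: its name, and indented under it one key for each argument. arm_command: Moves the arm, as the interface text tells. Its arguments: {"type":"object","properties":{"moves":{"type":"array"},"squeeze":{"type":"number"}},"required":["moves"]}

```bash
mkdir -p pics; python3 - <<'E'
from cell import robot
import cv2,numpy as np
for n in ("side","top"):
    im=robot.read_camera(n); cv2.imwrite(f"pics/{n}0.png",im[:,:,::-1])
    m=robot.camera_model(n); print(n,m["fx"],m["cx"],m["cy"],np.round(m["R"],3).tolist(),np.round(m["t"],3))
s=robot.observe(); print(s)
E
```

```text
side 439.47469937774304 315.1981153796924 201.84541375655922 [[-0.978, -0.207, -0.014], [-0.126, 0.648, -0.751], [0.165, -0.733, -0.66]] [0.554 0.11  1.466]
top 372.9576293109567 315.9730978305838 197.21018792461214 [[0.001, -1.0, 0.008], [-0.999, -0.002, -0.045], [0.045, -0.008, -0.999]] [0.032 0.565 1.045]
{'time': 0.1, 'qpos': array([-1.41501135e+00,  3.42629162e-01,  1.52489906e+00,  3.07156013e-05,
        1.27540676e+00, -1.46027257e-01]), 'qvel': array([-0.00018169, -0.00285156, -0.0024361 , -0.00114825,  0.00078666,
        0.00135571]), 'joint_efforts': array([ 1.90107348e-03, -4.32006419e+01, -2.44694960e+01,  7.19109247e-02,
        5.26167301e-02, -5.11969688e-05]), 'tool_pos': array([ 0.15601791, -0.50091124,  0.22613469]), 'tool_rot': array([-3.14026888e+00, -2.24381853e-04,  3.01803123e-01]), 'contact_force': array([ 1.79447999, -0.68751872, -0.01691986]), 'torque': array([ 0.02141262,  0.02562928, -0.01260959]), 'grip_force': 0.0, 'opening': 0.09158278581852664}
```

View pics/side0.png

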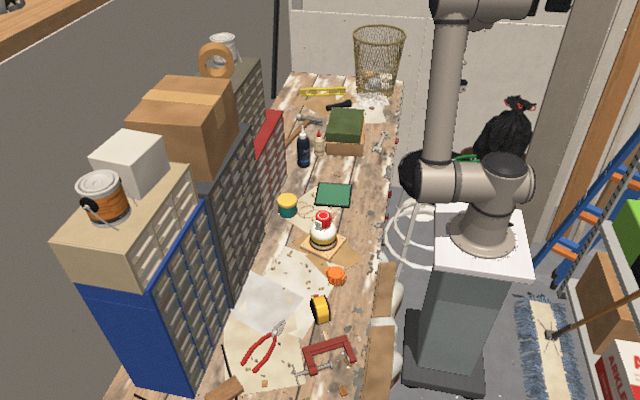

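View pics/top0.png

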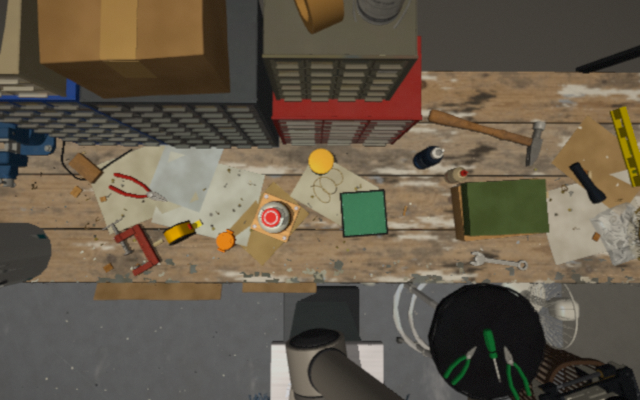

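Side view: red cap at about (323,218) and mat at about (334,194). Top view: cap at about (272,216) and mat at about (363,213). I'll enlarge the jar for the tab direction and triangulate.

```bash
cat > h.py <<'E'
from cell import robot
import cv2,numpy as np
def P(m):
    K=np.array([[m["fx"],0,m["cx"]],[0,m["fy"],m["cy"]],[0,0,1]]); return K@np.c_[m["R"],m["t"]]
def tri(m1,p1,m2,p2):
    X=cv2.triangulatePoints(P(m1),P(m2),np.array(p1,float),np.array(p2,float)).ravel(); return X[:3]/X[3]
def proj(m,X):
    x=P(m)@np.append(X,1); return x[:2]/x[2]
def atz(m,p,z):
    d=np.linalg.inv(P(m)[:,:3])@np.array([p[0],p[1],1]); c=-np.asarray(m["R"]).T@np.asarray(m["t"]); return c+d*(z-c[2])/d[2]
E
python3 - <<'E'
from h import *
s=robot.camera_model("side");t=robot.camera_model("top")
print(tri(s,(323,216),t,(272,216)), tri(s,(334,194),t,(363,213)))
a=cv2.imread("pics/top0.png")[190:245,245:300]; b=cv2.imread("pics/side0.png")[200:255,295:350]
cv2.imwrite("pics/crop0.png",np.hstack([cv2.resize(i,(400,400),interpolation=cv2.INTER_CUBIC) for i in(a,b)]))
E
```

```text
[0.5104181  0.14398363 0.12591929] [ 0.5182463  -0.10156195  0.00969903]
```

View pics/crop0.png

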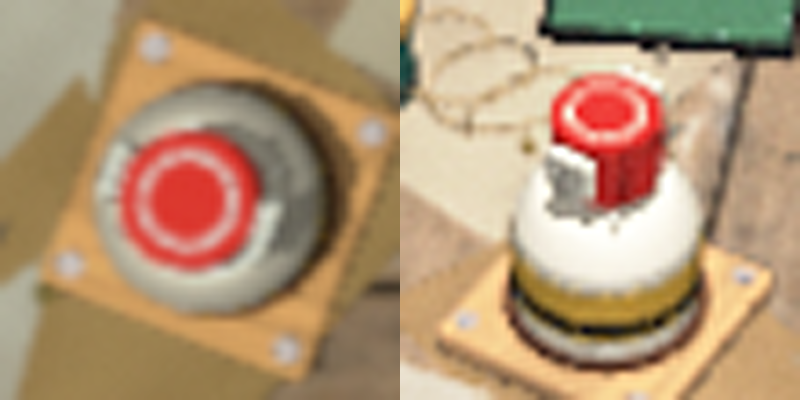

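Top crop: cap centre at about (271,217.5) in the full picture. The tabs lie along world direction of about 68°, and the side crop agrees. So I need tool yaw of about -0.375. I'll go to a hover over the jar.

Request:
arm_command:
  moves:
    - [[0.53,-0.51,-0.033],[0,0,0.677],0.09]
    - [[0.53,-0.51,-0.033],[0,0,0.677],0.09]
    - [[0.53,-0.51,-0.033],[0,0,0.677],0.09]
    - [[0.53,-0.51,-0.033],[0,0,0.677],0.09]
    - [[0.53,-0.51,-0.033],[0,0,0.677],0.09]
  squeeze: 20

```text
time: 0.6
tool_pos: [0.273, -0.2887, 0.2375]
tool_rot: [-3.142, 0.0, -0.381]
contact_force: [1.7, 0.3, 0.6]
opening: 0.0901
grip_force: 0.0
```

```bash
cat >> h.py <<'E'
from scipy.spatial.transform import Rotation as Ro
def to(pos,yaw):
    "shift and turn, in tool axes, from here to pos, pointing down with yaw"
    s=robot.observe(); R=Ro.from_euler("xyz",s["tool_rot"])
    print("t",s["time"],"pos",s["tool_pos"].round(4),"rot",s["tool_rot"].round(4),"F",s["contact_force"].round(1),"q6",s["qpos"][5].round(2))
    G=Ro.from_euler("xyz",[np.pi,0,yaw])
    print("shift",R.inv().apply(np.array(pos)-s["tool_pos"]).round(4),"turn",(R.inv()*G).as_rotvec().round(4))
E
python3 -c "
from h import *
to((.51,.144,.26),-.375)"
```

```text
t 0.6 pos [ 0.273  -0.2887  0.2375] rot [-3.1415  0.     -0.3814] F [1.7 0.3 0.6] q6 0.95
shift [ 0.059  -0.4898 -0.0225] turn [-0.0001  0.     -0.0064]
```

Request:
arm_command:
  moves:
    - [[0.059,-0.49,-0.023],[0,0,0],0.09]
    - [[0.059,-0.49,-0.023],[0,0,0],0.09]
    - [[0.059,-0.49,-0.023],[0,0,0],0.09]
    - [[0.059,-0.49,-0.023],[0,0,0],0.09]
    - [[0.059,-0.49,-0.023],[0,0,0],0.09]

```text
time: 1.1
tool_pos: [0.3917, -0.0685, 0.2493]
tool_rot: [3.141, -0.0, -0.375]
contact_force: [-0.0, -1.1, -0.3]
opening: 0.0904
grip_force: 0.0
```

```bash
python3 -c "
from h import *
to((.51,.144,.26),-.375)
m=robot.camera_model('wrist');print(m)
cv2.imwrite('pics/w1.png',robot.read_camera('wrist')[:,:,::-1])
print(proj(m,(.51,.144,.132)))"
```

```text
t 1.1 pos [ 0.3917 -0.0685  0.2493] rot [ 3.1414e+00 -3.0000e-04 -3.7530e-01] F [-0.  -1.1 -0.3] q6 1.58
shift [ 0.0322 -0.2411 -0.0107] turn [ 0.0002 -0.0003 -0.0003]
{'fx': 360.38220998988874, 'fy': 360.38220998988874, 'cx': 322.58455079147245, 'cy': 199.65363847007978, 'R': array([[-3.66728103e-01, -9.30327872e-01, -7.41368502e-04],
       [-9.00735462e-01,  3.54863386e-01,  2.50494719e-01],
       [-2.32779134e-01,  9.25312299e-02, -9.68117682e-01]]), 't': array([0.08103824, 0.33964125, 0.50836324])}
[  8.19740118 153.07248003]
```

View pics/w1.png

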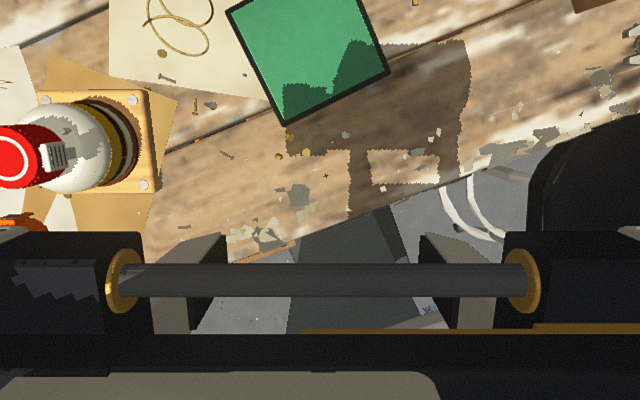

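Wrist view: red cap top at about (8,157) at the left edge, predicted (8,153), so the estimate is good. Mat corners at (228,10), (285,123) and (388,70). I'll move sideways so the cap comes to mid-picture.

Request:
arm_command:
  moves:
    - [[-0.088,-0.241,0],[0,0,0],0.09]
    - [[-0.088,-0.241,0],[0,0,0],0.09]
    - [[-0.088,-0.241,0],[0,0,0],0.09]
    - [[-0.088,-0.241,0],[0,0,0],0.09]
    - [[-0.088,-0.241,0],[0,0,0],0.09]

```text
time: 1.65
tool_pos: [0.397, 0.1814, 0.2491]
tool_rot: [3.141, -0.0, -0.375]
contact_force: [1.9, -1.4, 0.1]
opening: 0.0899
grip_force: 0.0
```

```bash
python3 -c "
from h import *
to((.51,.144,.26),-.375)
m=robot.camera_model('wrist');np.save('m2.npy',P(m))
im=robot.read_camera('wrist')[:,:,::-1]
p=proj(m,(.51,.144,.132));print(p); x,y=max(0,int(p[0])-100),max(0,int(p[1])-75);print(x,y)
cv2.imwrite('pics/w2.png',cv2.resize(im[y:y+150,x:x+200],None,fx=4,fy=4,interpolation=cv2.INTER_CUBIC))
print(P(m).tolist())"
```

```text
t 1.65 pos [0.397  0.1814 0.2491] rot [ 3.1414e+00 -1.0000e-04 -3.7520e-01] F [ 1.9 -1.4  0.1] q6 2.2
shift [ 0.1188 -0.0066 -0.0108] turn [ 0.0002 -0.0001 -0.0002]
[314.56283737  29.66682516]
214 0
[[-207.26185872095337, -305.45576314149065, -312.53068388514714, 270.54770404842236], [-371.13070212589486, 146.29684668150588, -102.93758896596555, 189.30527426063114], [-0.23298929869560422, 0.09250655960778775, -0.9680694825904091, 0.4863525979771974]]
```

View pics/w2.png

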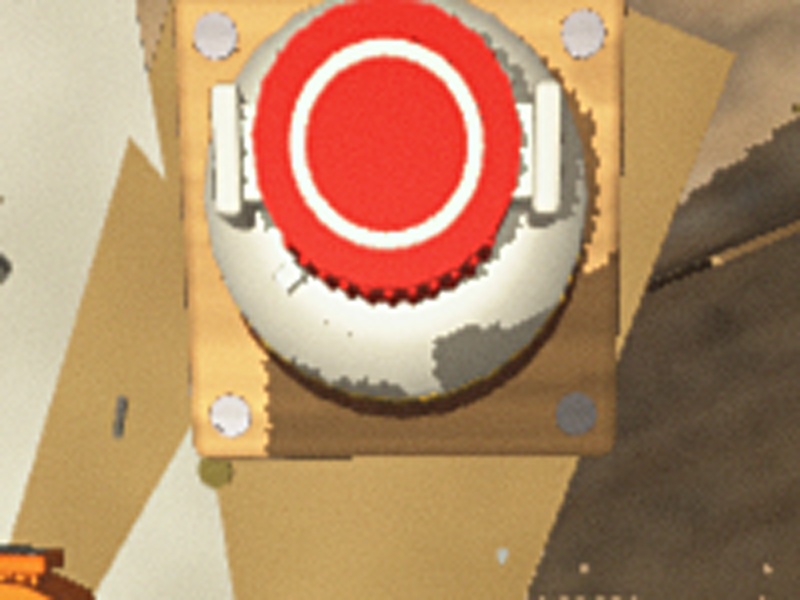

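Cap top centre at about (310.75,35.75) in the full wrist picture. The tabs at crop (228,150) and (547,147) are level, so the yaw is right within about 0.01 rad. I'll triangulate with both fixed cameras and also refine the mat.

```bash
python3 -c "
from h import *
w=robot.camera_model('wrist');t=robot.camera_model('top');s=robot.camera_model('side')
p=(310.75,35.75)
print(tri(w,p,t,(271.1,217.5)),tri(w,p,s,(323.5,215.1)),atz(w,p,.132),atz(t,(271.1,217.5),.132))
L=atz(w,(214+228/4,150/4),.130);R_=atz(w,(214+547/4,147/4),.130);print(L,R_,np.linalg.norm(L-R_),(L+R_)/2,np.arctan2(*(L-R_)[1::-1])-np.pi/2)
# mat from top
im=cv2.imread('pics/top0.png');h=cv2.cvtColor(im,cv2.COLOR_BGR2HSV)[180:245,335:395]
g=cv2.inRange(h,(60,80,40),(90,255,255));c=max(cv2.findContours(g,0,2)[0],key=cv2.contourArea);r=cv2.minAreaRect(c);print(r,atz(t,(r[0][0]+335,r[0][1]+180),.008))
im=cv2.imread('pics/side0.png');h=cv2.cvtColor(im,cv2.COLOR_BGR2HSV)[178:212,308:360]
g=cv2.inRange(h,(60,80,40),(90,255,255));c=max(cv2.findContours(g,0,2)[0],key=cv2.contourArea);r2=cv2.minAreaRect(c);print(r2,tri(t,(r[0][0]+335,r[0][1]+180),s,(r2[0][0]+308,r2[0][1]+178)))
"
```

```text
[0.51028402 0.15196511 0.101169  ] [0.50512369 0.15602296 0.14169546] [0.50689257 0.15574093 0.132     ] [0.5085381  0.14589854 0.132     ]
[0.51643215 0.18244098 0.13      ] [0.4963257  0.12946441 0.13      ] 0.0566638073898411 [0.50637892 0.1559527  0.13      ] -0.3627404414173685
((28.532344818115234, 32.92058563232422), (42.719947814941406, 42.4898681640625), 85.60128784179688) [ 0.52077547 -0.10289458  0.008     ]
((24.594058990478516, 16.059406280517578), (33.433250427246094, 21.09478759765625), 5.710593223571777) [ 0.52147268 -0.10277926  0.00790504]
```

The wrist model was read after the arm had settled further, so I'll use the saved one.

```bash
python3 -c "
from h import *
W=np.load('m2.npy');t=robot.camera_model('top');s=robot.camera_model('side')
def T(A,p,B,q):
    X=cv2.triangulatePoints(A,B,np.array(p,float),np.array(q,float)).ravel();return X[:3]/X[3]
p=(310.75,35.75);q=(271.1,217.5);r=(323.5,215.1)
print(T(W,p,P(t),q),T(W,p,P(s),r),T(P(t),q,P(s),r))
def az(p,z):
    A=W[:,[0,1]];b=W[:,2]*z+W[:,3]
    x=np.linalg.inv(np.c_[A,b])@np.array([*p,1]);return x[:2]/x[2]
L=az((214+228/4,150/4),.130);R_=az((214+547/4,147/4),.130);print(az(p,.132),L,R_,np.linalg.norm(L-R_),(L+R_)/2,np.arctan2(*(L-R_)[::-1])-np.pi/2)
to((.508,.15,.25),-.37)
"
```

```text
[0.50871357 0.14727943 0.12254016] [0.50678323 0.14802713 0.13409774] [0.50771438 0.14576018 0.13182324]
[0.50732082 0.14796828] [0.51696575 0.17461986] [0.49663964 0.12170235] 0.05668697723203157 [0.5068027 0.1481611] -0.36673312745608877
t 1.7 pos [0.3964 0.1881 0.2491] rot [-3.1374e+00  1.6000e-03 -3.7040e-01] F [-1.6  3.1 -0.6] q6 2.2
shift [ 0.1178 -0.0049 -0.0011] turn [-0.0042  0.0016 -0.0004]
```

Cap at about (0.507, 0.148), top at z of about 0.132–0.134 (expected 0.132), yaw -0.367. All views agree within about 2 mm. The mat is at (0.521,-0.103,0.008). I'll move to over the cap.

Request:
arm_command:
  moves:
    - [[0.04,0,0],[0,0,0],0.0918]
    - [[0.08,-0.001,0],[0,0,0],0.0918]
    - [[0.118,-0.002,0],[0,0,0],0.0918]
    - [[0.118,-0.002,0],[0,0,0],0.0918]
    - [[0.118,-0.002,0],[0,0,0],0.0918]
  squeeze: 25

```text
time: 2.2
tool_pos: [0.5078, 0.1376, 0.2482]
tool_rot: [3.141, 0.002, -0.376]
contact_force: [-0.6, -0.2, 0.5]
opening: 0.0919
grip_force: 0.0
```

```bash
python3 -c "
from h import *
to((.507,.148,.102),-.367)"
```

```text
t 2.2 pos [0.5078 0.1376 0.2482] rot [ 3.1406e+00  2.1000e-03 -3.7630e-01] F [-0.6 -0.2  0.5] q6 2.07
shift [-0.0042 -0.0095  0.1462] turn [ 0.001   0.0021 -0.0093]
```

Pose lag is suspect at 10 mm off. I'll back off, settle, and take a still wrist picture.

Request:
arm_command:
  moves:
    - [[-0.04,-0.005,0],[0,0,0],0.0918]
    - [[-0.08,-0.01,0],[0,0,0],0.0918]
    - [[-0.12,-0.01,0],[0,0,0],0.0918]
    - [[-0.12,-0.01,0],[0,0,0],0.0918]
    - [[-0.12,-0.01,0],[0,0,0],0.0918]

```text
time: 2.7
tool_pos: [0.399, 0.1918, 0.2498]
tool_rot: [-3.141, -0.001, -0.373]
contact_force: [0.9, -0.1, 0.8]
opening: 0.0915
grip_force: 0.0
```

Request:
arm_command:
  moves:
    - [[0,0,0],[0,0,0],0.0918]
    - [[0,0,0],[0,0,0],0.0918]
    - [[0,0,0],[0,0,0],0.0918]
    - [[0,0,0],[0,0,0],0.0918]
    - [[0,0,0],[0,0,0],0.0918]

```text
time: 3.2
tool_pos: [0.4003, 0.1911, 0.249]
tool_rot: [3.141, 0.0, -0.376]
contact_force: [-0.6, 0.1, -0.2]
opening: 0.0915
grip_force: 0.0
```

```bash
python3 -c "
from h import *
to((.507,.148,.102),-.367)
m=robot.camera_model('wrist')
im=robot.read_camera('wrist')[:,:,::-1]
hh=cv2.cvtColor(im,cv2.COLOR_BGR2HSV)
g=(cv2.inRange(hh,(0,150,120),(6,255,255))|cv2.inRange(hh,(174,150,120),(180,255,255)))
g[110:]=0
c=max(cv2.findContours(g,0,2)[0],key=cv2.contourArea);print(cv2.boundingRect(c),cv2.minEnclosingCircle(c))
cv2.imwrite('pics/w3.png',cv2.resize(im[0:150,214:414],None,fx=4,fy=4,interpolation=cv2.INTER_CUBIC))
print(P(m).tolist());np.save('m3.npy',P(m))
to((.507,.148,.102),-.367)"
```

```text
t 3.2 pos [0.4003 0.1911 0.249 ] rot [ 3.1413e+00  3.0000e-04 -3.7580e-01] F [-0.6  0.1 -0.2] q6 2.22
shift [0.1151 0.0009 0.147 ] turn [ 0.0003  0.0003 -0.0088]
(292, 0, 67, 74) ((325.0, 35.84931564331055), 37.804508209228516)
[[-207.5535803341585, -305.32128127095297, -312.46848829933, 274.2463258288], [-371.08037238120846, 146.52060289718386, -102.80069450936321, 189.00046000516713], [-0.23327738968202755, 0.09268052082046932, -0.9679834608729575, 0.4861791445127123]]
t 3.25 pos [0.4003 0.1912 0.2491] rot [ 3.1413e+00  2.0000e-04 -3.7560e-01] F [-0.4  0.4  0.6] q6 2.22
shift [0.1152 0.001  0.147 ] turn [ 0.0003  0.0002 -0.0086]
```

View pics/w3.png

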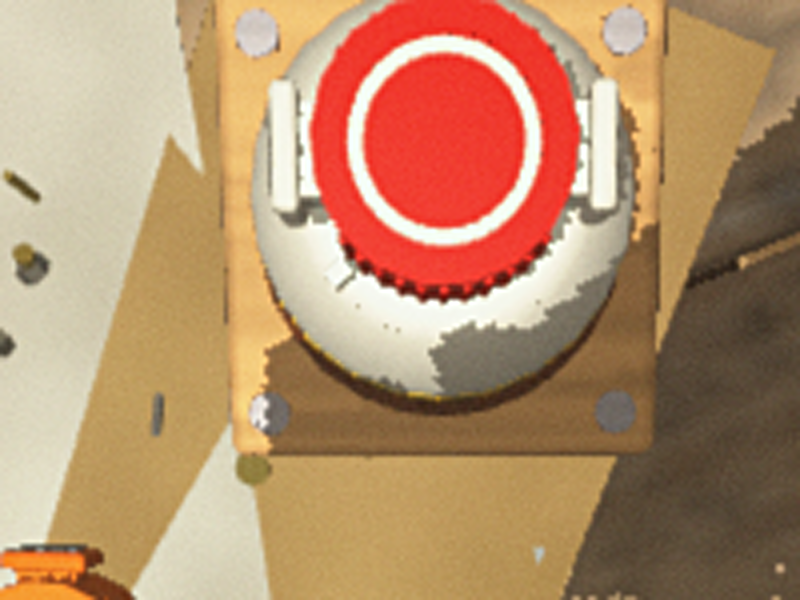

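The still picture shows the cap centre at crop (445,140), i.e. (325.2,35), and tabs at (284,146) and (605,143).

```bash
python3 -c "
from h import *
W=np.load('m3.npy')
def az(p,z):
    x=np.linalg.inv(np.c_[W[:,:2],W[:,2]*z+W[:,3]])@np.array([214+p[0]/4,p[1]/4,1]);return x[:2]/x[2]
L=az((270,146),.130);R_=az((618,143),.130);print(az((445,140),.132),L,R_,np.linalg.norm(L-R_),(L+R_)/2,np.arctan2(*(L-R_)[::-1])-np.pi/2)
s=robot.camera_model('side');t=robot.camera_model('top')
for c,q in((s,(323.5,215.1)),(t,(271.1,217.5))):
    X=cv2.triangulatePoints(W,P(c),np.array([325.25,35]),np.array(q)).ravel();print(X[:3]/X[3])
to((.507,.148,.102),-.367)"
```

```text
[0.50724138 0.14796018] [0.51805746 0.17707401] [0.49583727 0.11945058] 0.06175918268752317 [0.50694737 0.1482623 ] -0.3680403113501396
[0.5067476  0.14809657 0.13415765]
[0.50861847 0.14711616 0.12249041]
t 3.25 pos [0.4003 0.1912 0.2491] rot [ 3.1413e+00  2.0000e-04 -3.7560e-01] F [-0.4  0.4  0.6] q6 2.22
shift [0.1152 0.001  0.147 ] turn [ 0.0003  0.0002 -0.0086]
```

Confirmed: tab spacing 61.8 mm, centre (0.507,0.148), yaw -0.368. I'll go over it, then straight down.

Request:
arm_command:
  moves:
    - [[0.04,0,0],[0,0,-0.008],0.0918]
    - [[0.08,0.001,0],[0,0,-0.008],0.0918]
    - [[0.115,0.001,0],[0,0,-0.008],0.0918]
    - [[0.115,0.001,0.02],[0,0,-0.008],0.0918]
    - [[0.115,0.001,0.04],[0,0,-0.008],0.0918]

```text
time: 3.75
tool_pos: [0.5078, 0.1475, 0.2085]
tool_rot: [-3.141, -0.001, -0.369]
contact_force: [-0.4, 0.1, 0.0]
opening: 0.0916
grip_force: 0.0
```

Request:
arm_command:
  moves:
    - [[0,0,0.01],[0,0,0],0.0918]
    - [[0,0,0.02],[0,0,0],0.0918]
    - [[0,0,0.03],[0,0,0],0.0918]
    - [[0,0,0.03],[0,0,0],0.0918]
    - [[0,0,0.03],[0,0,0],0.0918]

```text
time: 4.25
tool_pos: [0.5069, 0.1484, 0.1796]
tool_rot: [-3.141, -0.001, -0.367]
contact_force: [0.0, -0.7, 0.2]
opening: 0.0919
grip_force: 0.0
```

```bash
python3 -c "
from h import *
to((.507,.148,.102),-.368)"
```

```text
t 4.25 pos [0.5069 0.1484 0.1796] rot [-3.1414e+00 -6.0000e-04 -3.6700e-01] F [ 0.  -0.7  0.2] q6 2.08
shift [0.0002 0.0003 0.0776] turn [-0.0002 -0.0006  0.001 ]
```

Request:
arm_command:
  moves:
    - [[0,0,0.02],[0,0,0],0.0918]
    - [[0,0,0.04],[0,0,0],0.0918]
    - [[0,0,0.06],[0,0,0],0.0918]
    - [[0,0,0.077],[0,0,0],0.0918]
    - [[0,0,0.077],[0,0,0],0.0918]

```text
time: 4.75
tool_pos: [0.5057, 0.1481, 0.101]
tool_rot: [3.14, 0.003, -0.367]
contact_force: [-0.0, 0.3, -0.3]
opening: 0.0918
grip_force: 0.0
```

Request:
arm_command:
  moves:
    - [[0,0,0],[0,0,0],0.075]
    - [[0,0,0],[0,0,0],0.068]
    - [[0,0,0],[0,0,0],0.064]
    - [[0,0,0],[0,0,0],0.061]
    - [[0,0,0],[0,0,0],0.058]
  squeeze: 25

```text
time: 5.25
tool_pos: [0.507, 0.1483, 0.1028]
tool_rot: [-3.141, -0.001, -0.367]
contact_force: [-1.0, -0.1, 2.9]
opening: 0.0599
grip_force: 3.6
```

Contact, with no sideways force. Now a full squeeze.

Request:
arm_command:
  moves:
    - [[0,0,0],[0,0,0],0.053]
    - [[0,0,0],[0,0,0],0.045]
    - [[0,0,0],[0,0,0],0.045]
    - [[0,0,0],[0,0,0],0.045]
    - [[0,0,0],[0,0,0],0.045]
  squeeze: 25

```text
time: 5.75
tool_pos: [0.507, 0.1482, 0.103]
tool_rot: [-3.141, -0.001, -0.367]
contact_force: [-1.3, -0.2, 7.4]
opening: 0.0489
grip_force: 25.0
```

```bash
python3 -c "
from h import *
to((.507,.148,.102),-.368);print(robot.observe()['torque'])"
```

```text
t 5.75 pos [0.507  0.1482 0.103 ] rot [-3.1412e+00 -1.0000e-03 -3.6720e-01] F [-1.3 -0.2  7.4] q6 2.08
shift [0.     0.0002 0.001 ] turn [-0.0004 -0.001   0.0008]
[-0.02497392  0.25714722  0.02189299]
```

Both tabs are fully in. I'll ease up slightly and begin turning anticlockwise (negative about tool z).

Request:
arm_command:
  moves:
    - [[0,0,-0.001],[0,0,0],0.045]
    - [[0,0,-0.001],[0,0,-0.05],0.045]
    - [[0,0,-0.001],[0,0,-0.1],0.045]
    - [[0,0,-0.001],[0,0,-0.16],0.045]
    - [[0,0,-0.001],[0,0,-0.22],0.045]

```text
time: 6.25
tool_pos: [0.5066, 0.1482, 0.1031]
tool_rot: [3.141, 0.0, -0.145]
contact_force: [0.5, -0.5, 1.3]
opening: 0.0494
grip_force: 25.0
```

```bash
cat >> h.py <<'E'
def st():
    s=robot.observe(); print(s["time"],s["tool_rot"].round(3),"F",s["contact_force"].round(1),"T",s["torque"].round(3),"o",s["opening"],"g",s["grip_force"])
E
python3 -c "
from h import *
st()"
```

```text
6.25 [ 3.141  0.    -0.145] F [ 0.5 -0.5  1.3] T [ 0.001  0.09  -0.017] o 0.04937942717709415 g 25.00026226043701
```

Turning freely, torque about zero. Continuing.

Request:
arm_command:
  moves:
    - [[0,0,0],[0,0,-0.07],0.045]
    - [[0,0,0],[0,0,-0.14],0.045]
    - [[0,0,0],[0,0,-0.21],0.045]
    - [[0,0,0],[0,0,-0.28],0.045]
    - [[0,0,0],[0,0,-0.34],0.045]

```text
time: 6.75
tool_pos: [0.5066, 0.1481, 0.1031]
tool_rot: [3.141, 0.0, 0.196]
contact_force: [0.1, -1.2, 1.3]
opening: 0.0494
grip_force: 25.0
```

```bash
python3 -c "
from h import *
st()"
```

```text
6.75 [3.141 0.    0.196] F [ 0.1 -1.2  1.3] T [-0.076 -0.008  0.048] o 0.049384709100798355 g 25.00007450580597
```

Request:
arm_command:
  moves:
    - [[0,0,0],[0,0,-0.07],0.045]
    - [[0,0,0],[0,0,-0.14],0.045]
    - [[0,0,0],[0,0,-0.2],0.045]
    - [[0,0,0],[0,0,-0.25],0.045]
    - [[0,0,0],[0,0,-0.28],0.045]

```text
time: 7.25
tool_pos: [0.5066, 0.1481, 0.1031]
tool_rot: [3.141, 0.0, 0.475]
contact_force: [-1.2, 0.2, 0.0]
opening: 0.0487
grip_force: 25.0
```

```bash
python3 -c "
from h import *
st()"
```

```text
7.25 [3.141 0.    0.475] F [-1.2  0.2  0. ] T [-0.148 -0.006 -0.006] o 0.048651674706399646 g 25.000247955322266
```

0.84 rad turned and still free. Now small steps, watching the torque.

Request:
arm_command:
  moves:
    - [[0,0,0],[0,0,-0.02],0.045]
    - [[0,0,0],[0,0,-0.04],0.045]
    - [[0,0,0],[0,0,-0.06],0.045]
    - [[0,0,0],[0,0,-0.07],0.045]
    - [[0,0,0],[0,0,-0.08],0.045]

```text
time: 7.75
tool_pos: [0.5066, 0.1482, 0.1031]
tool_rot: [-3.142, 0.0, 0.553]
contact_force: [-0.0, -0.6, -0.9]
opening: 0.0494
grip_force: 25.0
```

```bash
python3 -c "
from h import *
st()"
```

```text
7.75 [-3.142  0.     0.553] F [-0.  -0.6 -0.9] T [-0.101 -0.033  0.003] o 0.049371683692144244 g 25.000067353248596
```

Request:
arm_command:
  moves:
    - [[0,0,0],[0,0,-0.02],0.045]
    - [[0,0,0],[0,0,-0.03],0.045]
    - [[0,0,0],[0,0,-0.04],0.045]
    - [[0,0,0],[0,0,-0.05],0.045]
    - [[0,0,0],[0,0,-0.05],0.045]

```text
time: 8.25
tool_pos: [0.5067, 0.1483, 0.1032]
tool_rot: [-3.142, 0.0, 0.603]
contact_force: [0.6, -0.3, -0.8]
opening: 0.0493
grip_force: 25.0
```

```bash
python3 -c "
from h import *
st()"
```

```text
8.25 [-3.142  0.     0.603] F [ 0.6 -0.3 -0.8] T [ 0.059  0.007 -0.045] o 0.04927621491507215 g 24.9995818734169
```

Request:
arm_command:
  moves:
    - [[0,0,0],[0,0,-0.02],0.045]
    - [[0,0,0],[0,0,-0.03],0.045]
    - [[0,0,0],[0,0,-0.04],0.045]
    - [[0,0,0],[0,0,-0.05],0.045]
    - [[0,0,0],[0,0,-0.05],0.045]

```text
time: 8.75
tool_pos: [0.5067, 0.1482, 0.1032]
tool_rot: [3.142, 0.0, 0.653]
contact_force: [-0.1, 1.0, -1.0]
opening: 0.049
grip_force: 25.0
```

```bash
python3 -c "
from h import *
st()"
```

```text
8.75 [3.142 0.    0.653] F [-0.1  1.  -1. ] T [-0.038  0.011 -0.013] o 0.04901682677479776 g 24.999726712703705
```

Request:
arm_command:
  moves:
    - [[0,0,0],[0,0,-0.02],0.045]
    - [[0,0,0],[0,0,-0.03],0.045]
    - [[0,0,0],[0,0,-0.04],0.045]
    - [[0,0,0],[0,0,-0.05],0.045]
    - [[0,0,0],[0,0,-0.05],0.045]

```text
time: 9.25
tool_pos: [0.5067, 0.1482, 0.1032]
tool_rot: [3.141, 0.0, 0.703]
contact_force: [0.3, -0.1, -1.0]
opening: 0.0494
grip_force: 25.0
```

```bash
python3 -c "
from h import *
st()"
```

```text
9.25 [3.141 0.    0.703] F [ 0.3 -0.1 -1. ] T [-0.05  -0.078 -0.029] o 0.0493554236067837 g 24.999759793281555
```

Request:
arm_command:
  moves:
    - [[0,0,0],[0,0,-0.02],0.045]
    - [[0,0,0],[0,0,-0.03],0.045]
    - [[0,0,0],[0,0,-0.04],0.045]
    - [[0,0,0],[0,0,-0.05],0.045]
    - [[0,0,0],[0,0,-0.05],0.045]

```text
time: 9.75
tool_pos: [0.5067, 0.1482, 0.1032]
tool_rot: [3.142, 0.0, 0.753]
contact_force: [-0.0, 0.4, -1.0]
opening: 0.0492
grip_force: 25.0
```

```bash
python3 -c "
from h import *
st()"
```

```text
9.75 [3.142 0.    0.753] F [-0.   0.4 -1. ] T [-0.046  0.03   0.001] o 0.049247884526825 g 24.999782145023346
```

Request:
arm_command:
  moves:
    - [[0,0,0],[0,0,-0.02],0.045]
    - [[0,0,0],[0,0,-0.03],0.045]
    - [[0,0,0],[0,0,-0.04],0.045]
    - [[0,0,0],[0,0,-0.05],0.045]
    - [[0,0,0],[0,0,-0.05],0.045]

```text
time: 10.25
tool_pos: [0.5067, 0.1482, 0.1032]
tool_rot: [3.142, 0.0, 0.803]
contact_force: [0.3, 0.7, -0.7]
opening: 0.0491
grip_force: 25.0
```

```bash
python3 -c "
from h import *
st()"
```

```text
10.25 [3.142 0.    0.803] F [ 0.3  0.7 -0.7] T [-0.018 -0.039  0.062] o 0.0491064130354073 g 24.999742805957794
```

Request:
arm_command:
  moves:
    - [[0,0,0],[0,0,-0.02],0.045]
    - [[0,0,0],[0,0,-0.03],0.045]
    - [[0,0,0],[0,0,-0.04],0.045]
    - [[0,0,0],[0,0,-0.05],0.045]
    - [[0,0,0],[0,0,-0.05],0.045]

```text
time: 10.75
tool_pos: [0.5067, 0.1482, 0.1032]
tool_rot: [3.142, 0.0, 0.853]
contact_force: [-0.3, 0.0, -1.6]
opening: 0.049
grip_force: 25.0
```

```bash
python3 -c "
from h import *
st()"
```

```text
10.75 [3.142 0.    0.853] F [-0.3  0.  -1.6] T [ 0.021 -0.044 -0.013] o 0.04901137685289278 g 24.99964088201523
```

Request:
arm_command:
  moves:
    - [[0,0,0],[0,0,-0.02],0.045]
    - [[0,0,0],[0,0,-0.03],0.045]
    - [[0,0,0],[0,0,-0.04],0.045]
    - [[0,0,0],[0,0,-0.05],0.045]
    - [[0,0,0],[0,0,-0.05],0.045]

```text
time: 11.25
tool_pos: [0.5069, 0.1482, 0.1033]
tool_rot: [3.141, -0.0, 0.903]
contact_force: [0.9, 0.1, -1.2]
opening: 0.0493
grip_force: 25.0
```

```bash
python3 -c "
from h import *
st()"
```

```text
11.25 [ 3.141 -0.     0.903] F [ 0.9  0.1 -1.2] T [-0.087 -0.175 -0.016] o 0.04931942128713584 g 24.999605119228363
```

Request:
arm_command:
  moves:
    - [[0,0,0],[0,0,-0.02],0.045]
    - [[0,0,0],[0,0,-0.03],0.045]
    - [[0,0,0],[0,0,-0.04],0.045]
    - [[0,0,0],[0,0,-0.05],0.045]
    - [[0,0,0],[0,0,-0.05],0.045]

```text
time: 11.75
tool_pos: [0.5071, 0.1481, 0.1033]
tool_rot: [3.141, -0.0, 0.953]
contact_force: [2.2, -1.4, -2.2]
opening: 0.0495
grip_force: 25.0
```

```bash
python3 -c "
from h import *
st()"
```

```text
11.75 [ 3.141 -0.     0.953] F [ 2.2 -1.4 -2.2] T [-0.27  -0.684 -0.13 ] o 0.049475492353547784 g 25.003585517406464
```

Torque and side force start to rise, which is likely the stop at about 1.3 rad. One small step to confirm.

Request:
arm_command:
  moves:
    - [[0,0,0],[0,0,-0.01],0.045]
    - [[0,0,0],[0,0,-0.02],0.045]
    - [[0,0,0],[0,0,-0.02],0.045]
    - [[0,0,0],[0,0,-0.02],0.045]
    - [[0,0,0],[0,0,-0.02],0.045]

```text
time: 12.25
tool_pos: [0.507, 0.1481, 0.1033]
tool_rot: [3.141, -0.0, 0.973]
contact_force: [5.0, -1.4, -2.1]
opening: 0.0492
grip_force: 25.0
```

```bash
python3 -c "
from h import *
st()"
```

```text
12.25 [ 3.141 -0.     0.973] F [ 5.  -1.4 -2.1] T [-0.475 -0.905 -0.261] o 0.04915728496314073 g 25.014447569847107
```

Torque rose to -0.26 N m, so the stop is felt. I'll back off by 0.05 rad, then lift gently.

Request:
arm_command:
  moves:
    - [[0,0,0],[0,0,0.02],0.045]
    - [[0,0,0],[0,0,0.05],0.045]
    - [[0,0,-0.001],[0,0,0.05],0.045]
    - [[0,0,-0.002],[0,0,0.05],0.045]
    - [[0,0,-0.003],[0,0,0.05],0.045]

```text
time: 12.75
tool_pos: [0.5068, 0.1485, 0.1063]
tool_rot: [3.142, -0.0, 0.923]
contact_force: [4.2, -0.6, -2.9]
opening: 0.0493
grip_force: 25.0
```

```bash
python3 -c "
from h import *
st()"
```

```text
12.75 [ 3.142 -0.     0.923] F [ 4.2 -0.6 -2.9] T [-0.096 -0.877 -0.042] o 0.04925935735125418 g 25.011589229106903
```

Request:
arm_command:
  moves:
    - [[0,0,-0.0005],[0,0,0],0.045]
    - [[0,0,-0.001],[0,0,0],0.045]
    - [[0,0,-0.0015],[0,0,0],0.045]
    - [[0,0,-0.002],[0,0,0],0.045]
    - [[0,0,-0.002],[0,0,0],0.045]

```text
time: 13.25
tool_pos: [0.5068, 0.1483, 0.1084]
tool_rot: [3.141, -0.0, 0.923]
contact_force: [4.4, 0.3, -1.6]
opening: 0.0493
grip_force: 25.0
```

```bash
python3 -c "
from h import *
st()"
```

```text
13.25 [ 3.141 -0.     0.923] F [ 4.4  0.3 -1.6] T [-0.015 -0.816 -0.019] o 0.049341169589262726 g 24.999414682388306
```

It's rising freely past the 3 mm play. Straight on up, easing 1 mm in +x to relieve the light rubbing.

Request:
arm_command:
  moves:
    - [[0.0006,0.0008,-0.002],[0,0,0],0.045]
    - [[0.0006,0.0008,-0.006],[0,0,0],0.045]
    - [[0.0006,0.0008,-0.01],[0,0,0],0.045]
    - [[0.0006,0.0008,-0.015],[0,0,0],0.045]
    - [[0.0006,0.0008,-0.02],[0,0,0],0.045]

```text
time: 13.75
tool_pos: [0.5072, 0.1483, 0.1287]
tool_rot: [-3.141, 0.001, 0.923]
contact_force: [0.5, -0.1, -0.2]
opening: 0.049
grip_force: 25.0
```

Request:
arm_command:
  moves:
    - [[0,0,-0.006],[0,0,0],0.045]
    - [[0,0,-0.012],[0,0,0],0.045]
    - [[0,0,-0.02],[0,0,0],0.045]
    - [[0,0,-0.035],[0,0,0],0.045]
    - [[0,0,-0.05],[0,0,0],0.045]

```text
time: 14.25
tool_pos: [0.5075, 0.1482, 0.179]
tool_rot: [-3.141, 0.0, 0.923]
contact_force: [-0.9, -0.1, -0.7]
opening: 0.0494
grip_force: 25.0
```

```bash
python3 -c "
from h import *
st(); to((.521,-.103,.178),.923)
cv2.imwrite('pics/s4.png',np.hstack([cv2.resize(robot.read_camera('side')[140:260,260:380,::-1],(400,400)),cv2.resize(robot.read_camera('wrist')[:,:,::-1],(400,400))]))"
```

```text
14.25 [-3.141  0.     0.923] F [-0.9 -0.1 -0.7] T [-0.016 -0.095 -0.001] o 0.04937300128830224 g 25.000181794166565
t 14.25 pos [0.5075 0.1482 0.179 ] rot [-3.1413e+00  4.0000e-04  9.2280e-01] F [-0.9 -0.1 -0.7] q6 0.79
shift [-0.1922  0.1624  0.001 ] turn [-0.0003  0.0004 -0.0002]
```

View pics/s4.png

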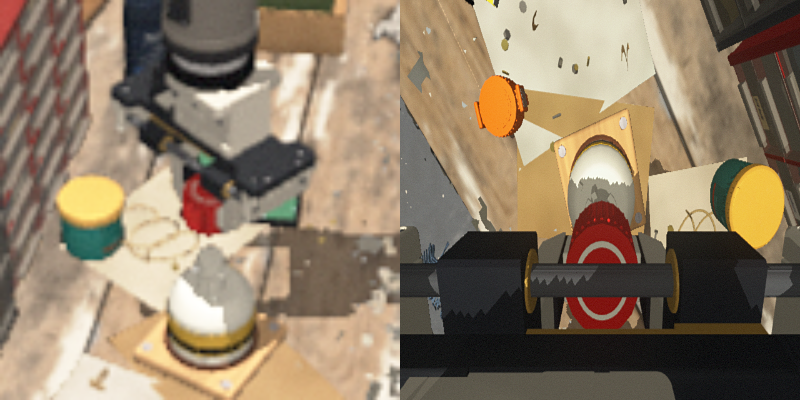

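The cap is off and held upright between the fingers, with the jar neck bare below it. Next: carry it over the mat.

Request:
arm_command:
  moves:
    - [[-0.019,0.016,0],[0,0,0],0.045]
    - [[-0.046,0.039,0],[0,0,0],0.045]
    - [[-0.077,0.065,0],[0,0,0],0.045]
    - [[-0.107,0.09,0],[0,0,0],0.045]
    - [[-0.136,0.115,0],[0,0,0],0.045]

```text
time: 14.85
tool_pos: [0.5169, -0.031, 0.1777]
tool_rot: [-3.141, 0.0, 0.923]
contact_force: [-0.2, 0.4, -1.0]
opening: 0.0491
grip_force: 25.0
```

Request:
arm_command:
  moves:
    - [[-0.026,0.022,0],[0,0,0],0.045]
    - [[-0.045,0.038,0],[0,0,0],0.045]
    - [[-0.056,0.047,0],[0,0,0],0.045]
    - [[-0.056,0.047,0.02],[0,0,0],0.045]
    - [[-0.056,0.047,0.04],[0,0,0],0.045]

```text
time: 15.35
tool_pos: [0.5211, -0.1028, 0.1378]
tool_rot: [3.141, -0.0, 0.922]
contact_force: [0.2, 0.7, -0.6]
opening: 0.0495
grip_force: 25.0
```

Request:
arm_command:
  moves:
    - [[0,0,0.025],[0,0,0],0.045]
    - [[0,0,0.05],[0,0,0],0.045]
    - [[0,0,0.075],[0,0,0],0.045]
    - [[0,0,0.095],[0,0,0],0.045]
    - [[0,0,0.1],[0,0,0],0.045]

```text
time: 15.85
tool_pos: [0.5194, -0.1015, 0.0359]
tool_rot: [-3.137, 0.001, 0.923]
contact_force: [1.1, 0.4, -1.1]
opening: 0.0492
grip_force: 25.0
```

```bash
python3 -c "
from h import *
st(); to((.521,-.103,.018),.923)"
```

```text
15.85 [-3.137e+00  1.000e-03  9.230e-01] F [ 1.1  0.4 -1.1] T [0.013 0.022 0.015] o 0.04922072554668929 g 24.99971777200699
t 15.85 pos [ 0.5194 -0.1015  0.0359] rot [-3.137e+00  1.300e-03  9.233e-01] F [ 1.1  0.4 -1.1] q6 0.31
shift [-0.0002  0.0023  0.0179] turn [-0.0045  0.0013  0.0003]
```

Request:
arm_command:
  moves:
    - [[0,0,0.004],[0,0,0],0.045]
    - [[0,0,0.008],[0,0,0],0.045]
    - [[0,0,0.012],[0,0,0],0.045]
    - [[0,0,0.015],[0,0,0],0.045]
    - [[0,0,0.017],[0,0,0],0.045]

```text
time: 16.35
tool_pos: [0.5211, -0.1027, 0.0214]
tool_rot: [3.141, -0.0, 0.923]
contact_force: [-0.3, -0.4, -0.9]
opening: 0.0497
grip_force: 25.0
```

Request:
arm_command:
  moves:
    - [[0,0,0.0005],[0,0,0],0.045]
    - [[0,0,0.001],[0,0,0],0.045]
    - [[0,0,0.0015],[0,0,0],0.045]
    - [[0,0,0.0015],[0,0,0],0.045]
    - [[0,0,0.0015],[0,0,0],0.045]

```text
time: 16.85
tool_pos: [0.521, -0.1027, 0.0198]
tool_rot: [3.141, 0.0, 0.923]
contact_force: [-0.5, -0.5, -1.0]
opening: 0.049
grip_force: 25.0
```

Request:
arm_command:
  moves:
    - [[0,0,0.0005],[0,0,0],0.045]
    - [[0,0,0.001],[0,0,0],0.045]
    - [[0,0,0.0015],[0,0,0],0.045]
    - [[0,0,0.0015],[0,0,0],0.045]
    - [[0,0,0.0015],[0,0,0],0.045]

```text
time: 17.35
tool_pos: [0.5209, -0.1026, 0.0182]
tool_rot: [-3.142, 0.0, 0.923]
contact_force: [-0.1, -0.1, -0.6]
opening: 0.0494
grip_force: 25.0
```

Request:
arm_command:
  moves:
    - [[0,0,0.0005],[0,0,0],0.045]
    - [[0,0,0.001],[0,0,0],0.045]
    - [[0,0,0.001],[0,0,0],0.045]
    - [[0,0,0.001],[0,0,0],0.045]
    - [[0,0,0.001],[0,0,0],0.045]

```text
time: 17.85
tool_pos: [0.521, -0.1027, 0.0173]
tool_rot: [3.142, 0.0, 0.923]
contact_force: [0.5, -0.0, -1.0]
opening: 0.0493
grip_force: 25.0
```

Request:
arm_command:
  moves:
    - [[0,0,0.0005],[0,0,0],0.045]
    - [[0,0,0.001],[0,0,0],0.045]
    - [[0,0,0.001],[0,0,0],0.045]
    - [[0,0,0.001],[0,0,0],0.045]
    - [[0,0,0.001],[0,0,0],0.045]

```text
time: 18.35
tool_pos: [0.5211, -0.1027, 0.0168]
tool_rot: [3.141, -0.0, 0.923]
contact_force: [-2.2, 0.5, 5.8]
opening: 0.0493
grip_force: 25.0
```

Request:
arm_command:
  moves:
    - [[0,0,0.0005],[0,0,0],0.045]
    - [[0,0,0.0005],[0,0,0],0.045]
    - [[0,0,0.0005],[0,0,0],0.045]
    - [[0,0,0.0005],[0,0,0],0.045]
    - [[0,0,0.0005],[0,0,0],0.045]

```text
time: 18.85
tool_pos: [0.5211, -0.1026, 0.0167]
tool_rot: [3.141, -0.0, 0.923]
contact_force: [-2.6, 0.3, 9.6]
opening: 0.049
grip_force: 25.0
```

Touchdown at z = 0.0168 as expected. I'll ease off 0.5 mm and open slowly.

Request:
arm_command:
  moves:
    - [[0,0,-0.0007],[0,0,0],0.049]
    - [[0,0,-0.0007],[0,0,0],0.052]
    - [[0,0,-0.0007],[0,0,0],0.055]
    - [[0,0,-0.0007],[0,0,0],0.058]
    - [[0,0,-0.0007],[0,0,0],0.061]

```text
time: 19.35
tool_pos: [0.5213, -0.1027, 0.0166]
tool_rot: [3.141, -0.0, 0.923]
contact_force: [0.0, -0.3, 2.7]
opening: 0.0601
grip_force: 2.3
```

Request:
arm_command:
  moves:
    - [[0,0,0],[0,0,0],0.064]
    - [[0,0,0],[0,0,0],0.068]
    - [[0,0,0],[0,0,0],0.074]
    - [[0,0,0],[0,0,0],0.082]
    - [[0,0,0],[0,0,0],0.09]

```text
time: 19.85
tool_pos: [0.5208, -0.1026, 0.0163]
tool_rot: [-3.141, 0.0, 0.923]
contact_force: [-0.6, -0.5, 0.4]
opening: 0.0854
grip_force: 0.0
```

Request:
arm_command:
  moves:
    - [[0,0,0],[0,0,0],0.09]
    - [[0,0,-0.01],[0,0,0],0.09]
    - [[0,0,-0.03],[0,0,0],0.09]
    - [[0,0,-0.06],[0,0,0],0.09]
    - [[0,0,-0.1],[0,0,0],0.09]

```text
time: 20.35
tool_pos: [0.52, -0.1023, 0.117]
tool_rot: [-3.139, 0.001, 0.923]
contact_force: [0.7, -0.6, 0.9]
opening: 0.0901
grip_force: 0.0
```

Request:
arm_command:
  moves:
    - [[-0.03,0,-0.04],[0,0,0],0.09]
    - [[-0.06,0,-0.07],[0,0,0],0.09]
    - [[-0.08,0,-0.08],[0,0,0],0.09]
    - [[-0.08,0,-0.08],[0,0,0],0.09]
    - [[-0.08,0,-0.08],[0,0,0],0.09]

```text
time: 20.85
tool_pos: [0.4726, -0.1663, 0.1968]
tool_rot: [3.141, -0.0, 0.922]
contact_force: [0.5, -1.0, -0.7]
opening: 0.0897
grip_force: 0.0
```

```bash
python3 -c "
from h import *
st()
cv2.imwrite('pics/f.png',np.hstack([cv2.resize(robot.read_camera('side')[150:280,260:390,::-1],(400,400)),cv2.resize(robot.read_camera('wrist')[:,:,::-1],(400,400))]))"
```

```text
20.85 [ 3.141 -0.     0.922] F [ 0.5 -1.  -0.7] T [-0.003 -0.068 -0.009] o 0.0896791520387021 g 0.0
```

View pics/f.png

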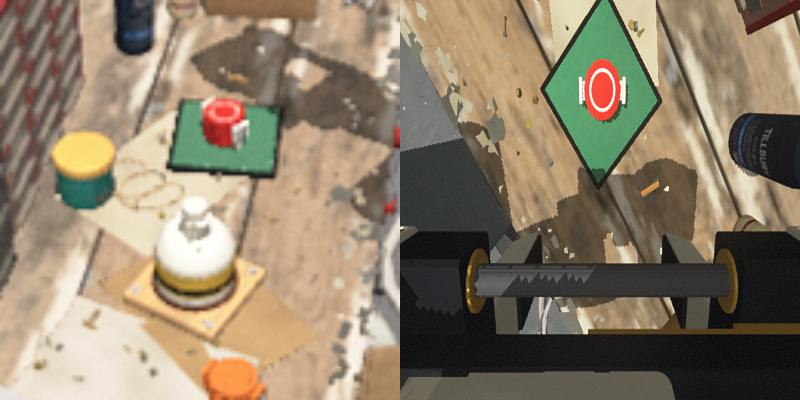

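The picture shows the cap upright at the mat's centre with its tabs released, and the gripper clear. The tub, orange cap and dark blue bottle in view are where they were.

```bash
python3 -c "
from cell import robot
print(robot.hand_in())"
```

```text
the job is handed in; nothing more can be done
None
```

The jar is open: the red cap turned about 1.3 rad to its stop, lifted straight off and now stands right way up at the centre of the green mat; the job was handed in at about 21 s, and no verdict was returned.

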